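# Put the stray stamps away and hasp the case

## Task

Put the two stray block stamps back in the open case, the long one in the wide row with the long stamps and the short one in the narrow row with the short stamps, set down (not dropped) upright on the floor of the row and standing crosswise like the stamps already there. Then shut the lid fully without slamming it, and only after that swing the hasp over and press it flat, so that the staple on the lid stands through its slot. Leave the stamps already in the case standing in their rows, and everything else on the table where it is.

Things in the scene. Friction and masses are not known exactly. Their poses are not given: they have to be found in the camera images.
- case: plywood stamp case (all sizes in mm) 180 (x) x 176 (y), rim 60 high, walls and floor 6 thick, fixed. Origin: centre of its underside. x points from the hasp side to the lid's hinge side; three rows run along y between low dividers (tops at 20): by the hasp the wide row for long stamps (70 wide, middle x = -49), then the narrow row (48 wide, middle x = +13), then one with a roller
- long_space (a point): middle of the free length of the wide row, on its floor (6 above the table; case x -49, y +30); the free length is about 100 along y; stamps stand crosswise, their x along case x
- short_space (a point): middle of the free length of the narrow row, on its floor (case x +13, y -30); the free length is about 100 along y
- lid (a joint): lid angle, rad: 0 shut on the rim, positive open, stop at 1.95 (leaning back past upright). Plywood slab 180 x 176 x 10, hinged along the case's +x rim. Its stiff friction hinge (0.3 N m) holds it where it is left: a push of about 2 to 4 N at the free edge moves it
- lid_hinge (a point): point on the lid's hinge axis (parallel to case y), middle of the case's +x rim, 60 above the table; the lid's inner face goes through it
- lid_edge (a point): middle of the lid's free edge on its outer face, 180 from the hinge; when shut, 70 above the table over the case's -x wall
- staple (a point): top of the steel staple (catch): a small loop 21 long (along case x), 5 thick, on the lid's outer face, 150 from the hinge, at case y = -48, standing 14 above that face
- hasp (a joint): hasp angle, rad: 0 lying flat on the shut lid with the staple through its slot, 1.57 straight up, more leaning out away from the case, stop at 2.5. Stiff hinge (0.03 N m), it stays where it is left; about 1 N at its tip moves it. It does not touch the lid before it is flat
- hasp_hinge (a point): point on the hasp's hinge axis (parallel to case y): on the case's -x side at case y = -48, 4 outside its wall, 73 above the table
- hasp_tip (a point): free end of the hasp: a steel strap 70 long from its hinge, 34 wide, 4 thick, with a slot (9 wide) from 17 to 46 from the hinge; the last 24 are solid
- long_stamp: stray long stamp: maple block with a thin dark rubber face below; 62 long (x), 26 wide (y), 40 tall (z), upright; origin: centre of the underside
- short_stamp: stray short stamp: maple block with a thin dark rubber face below; 38 long (x), 26 wide (y), 40 tall (z), upright; origin: centre of the underside
- long_in_a: loose stamp already in the wide row, about y = -66 in the case: maple block with a thin dark rubber face below; 62 long (x), 26 wide (y), 40 tall (z), upright; origin: centre of the underside
- long_in_b: loose stamp already in the wide row, about y = -35 in the case: maple block with a thin dark rubber face below; 62 long (x), 26 wide (y), 40 tall (z), upright; origin: centre of the underside
- short_in_a: loose stamp already in the narrow row, about y = 66 in the case: maple block with a thin dark rubber face below; 38 long (x), 26 wide (y), 40 tall (z), upright; origin: centre of the underside
- short_in_b: loose stamp already in the narrow row, about y = 35 in the case: maple block with a thin dark rubber face below; 38 long (x), 26 wide (y), 40 tall (z), upright; origin: centre of the underside
- round_stamp: bystander: turned wooden stamp with a knob, 38 across, 46 tall; origin at its underside centre
- leaf_a: bystander: grey clay leaf tile, about 85 x 34 x 7; origin at its underside centre
- leaf_b: bystander: terracotta leaf tile, about 85 x 34 x 7; origin at its underside centre
- plate: bystander: dark plate, 130 across, 16 tall; origin at its underside centre
- bottle: bystander: clear bottle, 60 across, 160 tall; origin at its underside centre
- tool_cup: bystander: orange cup of modelling tools, 84 across, about 200 tall; origin at its underside centre
- brush: bystander: brush lying down; origin at its underside
There are look-alikes about, which are no part of the job. Leave any pink or yellow look-alike of the short_in_b alone.

How it is judged (in metres and radians):
On the way, in this order (a step that is already met when the one before it is completed fails the run):
1. both stray stamps stand released in their rows, lid still open (x of long_stamp in the frame of case between -0.057 and -0.041 m and y of long_stamp in the frame of case between -0.072 and 0.072 m and z of each of long_stamp, short_stamp in the frame of case below 0.011 m and angle between each of long_stamp, short_stamp's own z axis and vertical below 0.12 rad and angle between the x axis of each of long_stamp, short_stamp and the x axis of case, either way round below 0.3 rad and x of short_stamp in the frame of case between 0.005 and 0.021 m and y of short_stamp in the frame of case between -0.072 and 0.072 m and linear speed of each of long_stamp, short_stamp below 0.03 m/s and contact force between the fingers and long_stamp below 0.1 N and contact force between the fingers and short_stamp below 0.1 N and value of joint lid above 0.5 rad), for 0.2 s.
2. the lid is shut while the hasp is still swung off (value of joint lid below 0.03 rad and value of joint hasp above 0.8 rad), for 0.1 s.
3. the hasp lies flat over the staple (value of joint lid below 0.03 rad and value of joint hasp below 0.12 rad), for 0.2 s.
At the end, for the whole second after the job is handed in: Lid shut (under 0.03 rad), hasp flat over the staple (under 0.12 rad), at rest; long stamps in the wide row, short ones in the narrow row, all six within 8 mm of the row's middle line, on the floor within 5 mm, upright within 0.12 rad, crosswise within 0.3 rad (all of step 3 and x of long_stamp in the frame of case between -0.057 and -0.041 m and y of long_stamp in the frame of case between -0.072 and 0.072 m and z of each of long_stamp, short_stamp, long_in_a, long_in_b, short_in_a, short_in_b in the frame of case below 0.011 m and angle between each of long_stamp, short_stamp, long_in_a, long_in_b, short_in_a, short_in_b's own z axis and vertical below 0.12 rad and angle between the x axis of each of long_stamp, short_stamp, long_in_a, long_in_b, short_in_a, short_in_b and the x axis of case, either way round below 0.3 rad and x of short_stamp in the frame of case between 0.005 and 0.021 m and y of short_stamp in the frame of case between -0.072 and 0.072 m and x of long_in_a in the frame of case between -0.057 and -0.041 m and y of long_in_a in the frame of case between -0.072 and 0.072 m and x of long_in_b in the frame of case between -0.057 and -0.041 m and y of long_in_b in the frame of case between -0.072 and 0.072 m and x of short_in_a in the frame of case between 0.005 and 0.021 m and y of short_in_a in the frame of case between -0.072 and 0.072 m and x of short_in_b in the frame of case between 0.005 and 0.021 m and y of short_in_b in the frame of case between -0.072 and 0.072 m and linear speed of each of long_stamp, short_stamp below 0.03 m/s and contact force between the fingers and long_stamp below 0.1 N and contact force between the fingers and short_stamp below 0.1 N and velocity of joint hasp below 0.1 rad/s); the robot touches nothing.
It fails at once if a stray stamp is let go over the case more than 30 mm above the row's floor ((x of long_stamp in the frame of case between -0.09 and 0.09 m and y of long_stamp in the frame of case between -0.088 and 0.088 m and z of long_stamp in the frame of case above 0.036 m and contact force between the fingers and long_stamp below 0.02 N) or (x of short_stamp in the frame of case between -0.09 and 0.09 m and y of short_stamp in the frame of case between -0.088 and 0.088 m and z of short_stamp in the frame of case above 0.036 m and contact force between the fingers and short_stamp below 0.02 N)).
It fails at once if the lid is slammed (closes faster than 4 rad/s) (velocity of joint lid below -4 rad/s).
It fails at once if a bystander on the table is moved more than 30 mm or tipped (distance of any of round_stamp, leaf_a, leaf_b, plate, bottle, tool_cup, brush from where it was at the start of the episode above 0.03 m or angle between any of round_stamp, leaf_a, leaf_b, plate, bottle, tool_cup's own z axis and vertical above 0.35 rad).
It also fails if it takes over 64 s, if anything falls off the work surface, if the arm or the gripper's body presses on something with over 40 N, if the wrist force passes 120 N, or if a joint passes its speed limit or range.

## Robot

A 7-joint arm with a two-finger parallel gripper is mounted at the origin on the work surface. World frame = base frame: x ahead of the robot, y to its left, z up, the work surface at z = 0. Lengths are in mm, angles in rad, forces in N, time in s.
With the tool pointing down it reaches from about 425 to 1025 mm from the base axis. Payload 3.6 kg.
Tool frame: the origin (TCP) lies on the centre line of the jaws, within the pads' length; the fingertips stand 22 mm ahead of it and the grasp point (between the pads) lies 3 mm ahead of it; z points along the fingers, y is the line along which they close (so a half turn about z gives the same grasp; the last joint's range is limited). The gripper opens to 85 mm and grips with 20 to 120 N. Pads are 22 mm wide; open, the fingers measure 114 mm over their backs; the gripper's body (76 mm by 85 mm) begins 54 mm behind the grasp point. The pads swing forward as they close: fully open they stand 13 mm farther back than shut.
Start: joints at [-1.31, 0.591, 0.048, 1.609, -0.033, 0.943, -0.034], TCP at [251.182, 680.101, 253.302] pointing down, gripper open.
Joint ranges: [-2.69, 2.69], [-0.47, 2.24], [-1.27, 1.36], [0.19, 2.51], [-1.53, 4.68], [0.08, 2.07], [-3.09, 3.09]. Speed limits (rad/s): [2.57, 2.57, 3.14, 3.14, 3.14, 3.14, 3.14].

## Interface

Orientations are given as a rotation vector (axis times angle).
In Python, from workcell import get_obs, get_image, calibration, close_job, outline_of gives the robot as it stands.
- The arm moves only by the tool move_arm, never from a script. Its argument "motion" is a list of rows, each a list of 7 numbers: the shift along the tool's x, y, z in m, then the turn, a rotation vector about the tool's x, y, z in degrees, then the opening, from -1 (shut) to 1 (fully open). In form: [[dx, dy, dz, wx, wy, wz, jaw], ...]. A call has 1 to 20 rows; each row shifts and turns the commanded pose from where the row before left it, along the tool's axes as they then stand; what a row does not reach is not made up. A row lasts 1/10 s, in which the tool goes at most 50 mm and 8.59 degrees, less where a joint would pass 70% of its speed; a pose out of reach is approached as far as the arm can. A call with a gripper value outside its range is refused whole. The fingers move at their own pace and stop on an object; "squeeze" is the grip in N (left out, the last holds). Time passes only in rows, so rows that do not move let the fingers close. It gives the time, the measured TCP pose, the force, the opening and the grip force at its end, in the units of the state.
- get_obs(): the state, without advancing time (a new reading comes with each control period).
- get_image(name): name is "scene" or "top"; returns (picture, depth): 384x512x3 uint8, red, green, blue; 384x512 float32, mm along the optical axis (not along the pixel's ray), 0 where there is no reading.
- calibration(name): a dict with "fx", "fy", "cx", "cy" (pixels), "dist" ([k1, k2, p1, p2, k3] as OpenCV has them; the pictures are not rectified), "position" and "rotation" of the camera in the world. Camera axes: x right, y down, z forward; pixel columns grow to the right and rows downward; lengths in mm; the calibration is good to about 2 mm. A picture is of the moment at which its call begins. calibration takes no time and is no camera call.
- close_job(): hands the job in; it is judged then, once.
Trained networks look in the newest picture that a camera, given by its name, has taken for a name from the list of things; names that differ only in an ending like _2 or _b are one class to them, and where a whole thing is asked for, a point or a joint stands for the part that bears it (a point fixed in the world has none). Each returns a list of dicts, best first, with "score" (0 to 1); they miss things now and then, are a little off and sometimes report something else, mostly with a low value. They report only what shows in the picture. A call takes as long as a camera call. They do not tell look-alikes from the thing itself.
- outline_of(camera, name): "mask" (384x512 bool, what is visible of it) and "centre" ([column, row] in pixels, amid what is visible of it).
The state is a dict: "clock": time; "joints": joint angles; "qvel": joint speeds; "effort": joint torques, N m; "ee_pos": TCP position; "tcp_rot": TCP orientation; "wrist_force": force on the tool from outside, world axes, zero at the start; "torque": the same for the moment, N m; "opening": finger opening in mm; "grip_force": force on a finger pad.
Only numpy, scipy, OpenCV 4.12 (cv2) and the standard library are available. Lean on these libraries where they do the work, as an engineer would, in place of code of your own. Each camera call takes 0.05 s, during which the arm holds its last target. There are 200 camera calls.

## Working session

There is one attempt and no reset: what is moved stays moved. The work goes in short steps, Python scripts to look and compute and a tool call to move; the robot and the scene stay as the last step left them, time stands still between calls to the robot, and variables do not carry over. Pictures are saved under pics/ and viewed, at most 10 in all, crops included, and the job is handed in when it is done.

Besides the shell and the picture viewer there is one more tool, called after "Request:" by a JSON object that holds its "fn" and its "kwargs". move_arm: Moves the arm, as the interface text tells. Its arguments: {"type":"object","properties":{"motion":{"type":"array"},"squeeze":{"type":"number"}},"required":["motion"]}

```bash
mkdir -p pics; ls; python3 - <<'E'
from workcell import *
import cv2
for n in("scene","top"):
    p,d=get_image(n); cv2.imwrite(f"pics/{n}0.png",cv2.cvtColor(p,cv2.COLOR_RGB2BGR)); c=calibration(n); print(n,c)
o=get_obs(); print(o)
E
```

```text
pics
scene {'fx': 355.4445536946319, 'fy': 355.4445536946319, 'cx': 254.2106903602586, 'cy': 192.1082241485541, 'dist': array([-0.06717978,  0.        ,  0.        ,  0.        ,  0.        ]), 'position': array([1129.21540526,   55.26144835,  809.29168862]), 'rotation': array([-1.7167886 , -1.98311021,  0.70347487])}
top {'fx': 444.58769221005383, 'fy': 444.58769221005383, 'cx': 257.3855119347418, 'cy': 197.90993951761578, 'dist': array([-0.15192289,  0.        ,  0.        ,  0.        ,  0.        ]), 'position': array([ 277.08907617,  -50.21473608, 1548.15473453]), 'rotation': array([-2.10523972,  2.14338135, -0.18162946])}
{'clock': 0.1, 'joints': array([-1.31050344,  0.59204441,  0.04828196,  1.60971718, -0.03332301,
        0.94271258, -0.03368406]), 'qvel': array([ 0.00090132, -0.00173904, -0.00036638, -0.00271608,  0.00083829,
       -0.0020281 , -0.00059075]), 'effort': array([ 4.04126127e-03, -5.49998367e+01,  1.55328054e+00, -1.98826057e+01,
        9.79929086e-03,  3.84487590e-03, -8.39995209e-06]), 'ee_pos': array([250.90466217, 679.43417415, 252.23367092]), 'tcp_rot': array([-0.55263746, -3.09231679,  0.00323236]), 'wrist_force': array([-0.24449206, -0.11664416, -0.67747674]), 'torque': array([-0.00022202,  0.00270414, -0.01857578]), 'grip_force': 0.0, 'opening': 85.31615706586761}
```

View pics/scene0.png

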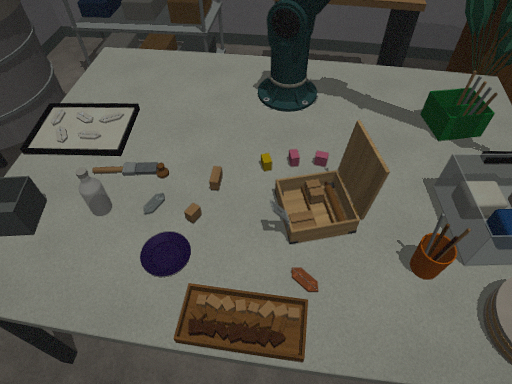

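View pics/top0.png

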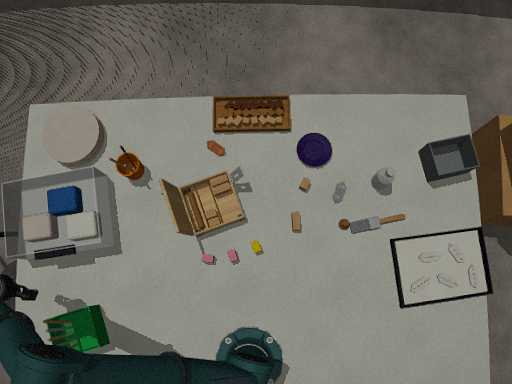

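The pictures show the open case at top px (210,205), its lid on the robot's left and hasp at (240,178). A plain maple long block is at (297,222) and a plain maple short block at (305,184). Pink and yellow look-alikes are at (208,258), (233,256) and (257,247). The plain wooden ones match the description.

```bash
cat > h.py <<'E'
from workcell import *
import numpy as np, cv2
from scipy.spatial.transform import Rotation as R
class Cam:
    def __init__(s,n):
        c=calibration(n); s.n=n; s.K=np.array([[c['fx'],0,c['cx']],[0,c['fy'],c['cy']],[0,0,1]]); s.d=np.array(c['dist'])
        s.p=np.array(c['position']); s.R=R.from_rotvec(c['rotation']).as_matrix()
    def proj(s,P):
        P=(np.atleast_2d(P)-s.p)@s.R
        return cv2.projectPoints(P.reshape(-1,1,3),np.zeros(3),np.zeros(3),s.K,s.d)[0].reshape(-1,2)
    def rays(s,uv):
        u=cv2.undistortPoints(np.float64(uv).reshape(-1,1,2),s.K,s.d).reshape(-1,2)
        return np.c_[u,np.ones(len(u))]@s.R.T
    def pts(s,uv,depth):   # depth image
        uv=np.asarray(uv); z=depth[uv[:,1],uv[:,0]]; k=z>0
        return s.p+s.rays(uv[k])*z[k][:,None]
    def onz(s,uv,z):
        r=s.rays(uv); return s.p+r*((z-s.p[2])/r[:,2])[:,None]
def tri(A,ua,B,ub):
    a=A.rays([ua])[0]; b=B.rays([ub])[0]
    t=np.linalg.lstsq(np.c_[a,-b],B.p-A.p,rcond=None)[0]
    return (A.p+a*t[0]+B.p+b*t[1])/2, np.linalg.norm(A.p+a*t[0]-B.p-b*t[1])
S,T=Cam("scene"),Cam("top")
E
python3 - <<'E'
from h import *
import pickle
out={}
for C in(S,T):
    p,d=get_image(C.n); out[C.n]=(p,d)
    for nm in ("case","lid","hasp","long_stamp","short_stamp","long_in_a","staple"):
        for k,o in enumerate(outline_of(C.n,nm)):
            if o['score']<.2: continue
            m=o['mask']; uv=np.argwhere(m)[:,::-1]; P=C.pts(uv,d)
            print(C.n,nm,round(float(o['score']),2),np.round(o['centre']),m.sum(),'med',np.round(np.median(P,0)),'z95',np.percentile(P[:,2],[5,95]).round() if len(P) else '')
            out[C.n,nm,k]=m
pickle.dump(out,open('o.pkl','wb'))
def crop(C,x,y,w,h,f,name):
    im=out[C.n][0][y:y+h,x:x+w]; cv2.imwrite(name,cv2.cvtColor(cv2.resize(im,None,fx=f,fy=f,interpolation=cv2.INTER_CUBIC),cv2.COLOR_RGB2BGR))
crop(T,150,130,190,140,4,'pics/tc.png')
crop(S,160,110,230,140,3.4,'pics/sc.png')
E
```

```text
scene case 0.67 [344. 189.] 6619 med [529. 192.  59.] z95 [  5. 231.]
scene case 0.6 [357. 171.] 2814 med [518. 223. 165.] z95 [ 72. 238.]
scene lid 0.59 [361. 171.] 2838 med [518. 224. 165.] z95 [ 71. 238.]
scene hasp 0.68 [279. 215.] 138 med [627.  34. 104.] z95 [ 78. 130.]
scene hasp 0.48 [343. 192.] 6667 med [529. 192.  59.] z95 [  5. 231.]
scene long_stamp 0.66 [220. 180.] 258 med [ 485. -162.   38.] z95 [ 7. 41.]
scene short_stamp 0.75 [193. 213.] 223 med [ 612. -197.   36.] z95 [ 8. 41.]
scene short_stamp 0.47 [131. 171.] 543 med [ 472. -434.   17.] z95 [ 6. 21.]
scene long_in_a 0.68 [301. 217.] 236 med [593.  92.  45.] z95 [39. 47.]
scene long_in_a 0.59 [303. 228.] 152 med [617.  97.  45.] z95 [43. 48.]
scene long_in_a 0.36 [360. 171.] 2797 med [518. 223. 166.] z95 [ 74. 238.]
scene staple 0.83 [361. 169.] 2818 med [517. 223. 166.] z95 [ 73. 238.]
scene staple 0.43 [193. 214.] 219 med [ 612. -196.   35.] z95 [ 7. 41.]
top case 0.2 [176. 210.] 836 med [496. 215. 174.] z95 [ 75. 239.]
top lid 0.75 [178. 208.] 892 med [499. 217. 174.] z95 [ 69. 240.]
top lid 0.72 [368. 223.] 508 med [ 460. -429.   18.] z95 [ 4. 24.]
top hasp 0.47 [236. 173.] 114 med [623.  29. 101.] z95 [ -0. 129.]
top long_stamp 0.66 [295. 221.] 165 med [ 467. -169.   39.] z95 [ 2. 45.]
top long_stamp 0.48 [175. 209.] 938 med [501. 217. 169.] z95 [ 38. 239.]
top long_stamp 0.22 [213. 222.] 89 med [471. 112.  45.] z95 [40. 51.]
top short_stamp 0.45 [305. 182.] 87 med [ 599. -206.   40.] z95 [25. 46.]
top long_in_a 0.49 [220. 180.] 172 med [616.  91.  45.] z95 [29. 51.]
top long_in_a 0.49 [223. 189.] 144 med [584.  83.  44.] z95 [27. 51.]
top staple 0.73 [176. 206.] 800 med [500. 216. 174.] z95 [ 77. 239.]
top staple 0.21 [214. 148.] 166 med [742. 108.   6.] z95 [ 0. 12.]
```

View pics/tc.png

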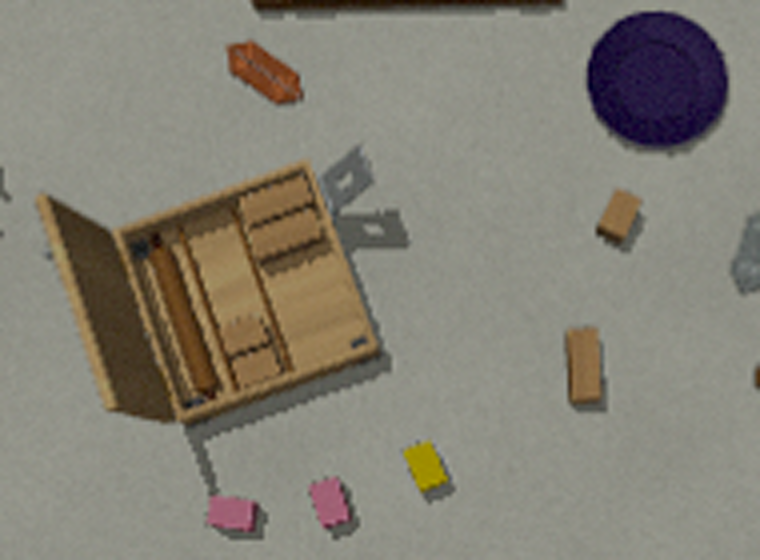

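View pics/sc.png

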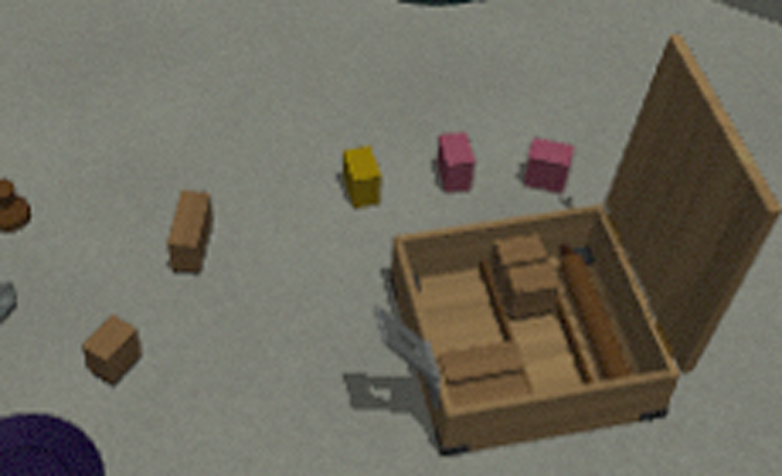

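Top crop: the case rim corners are at crop px (307,163), (380,353), (183,422) and (117,233). The strays are (620,215) short and (584,365) long, both plain wood. The round stamp and the pink and yellow blocks are clearly different. Scene crop: hasp at (405,340), leaning out; rim corners at (447,413), (397,238), (603,207) and (675,375).

```bash
cat > fit.py <<'E'
from h import *
from scipy.optimize import minimize, least_squares
def soft(p):
    f=p.astype(float); return (f[...,0]-f[...,2])   # red minus blue: wood vs grey
def box(x,y,yaw,z0,L,W,H):
    c=np.array([[a,b,h] for a in(-.5,.5) for b in(-.5,.5) for h in(0,1)])*[L,W,H]
    r=R.from_euler('z',yaw).as_matrix(); return c@r.T+[x,y,z0]
def alpha(C,P,win):
    x,y,w,h=win; uv=C.proj(P); k=8
    q=((uv-[x,y]+.5)*k); hull=cv2.convexHull(np.float32(q))
    m=np.zeros((h*k,w*k),np.uint8); cv2.fillConvexPoly(m,np.int32(np.round((hull-.5)*16)),255,shift=4)
    return cv2.GaussianBlur(cv2.resize(m,(w,h),interpolation=cv2.INTER_AREA).astype(float)/255,(0,0),.5)
def fitbox(ims,x0,y0,yaw0,L,W,H,z0=0,cams=(S,T),freeH=True):
    wins={}
    for C in cams:
        uv=C.proj(box(x0,y0,yaw0,z0,L,W,H)); a=(uv.min(0)-9).astype(int); b=(uv.max(0)+9).astype(int); wins[C.n]=(*a,*(b-a))
    def cost(v):
        e=0
        for C in cams:
            x,y,w,h=wins[C.n]; I=soft(ims[C.n])[y:y+h,x:x+w]
            A=alpha(C,box(v[0],v[1],v[2],z0,L,W,v[3] if freeH else H),wins[C.n])
            X=np.c_[A.ravel(),np.ones(A.size)]; s,res,_,_=np.linalg.lstsq(X,I.ravel(),rcond=None)
            e+=((X@s-I.ravel())**2).sum()/I.var()/1.
        return e
    v0=[x0,y0,yaw0]+([H] if freeH else [])
    best=None
    sp=np.array([6,6,.15]+([5] if freeH else []))
    for _ in range(3):
        sim=np.array([v0]+[np.array(v0)+np.eye(len(v0))[i]*sp[i] for i in range(len(v0))])
        r=minimize(cost,v0,method='Nelder-Mead',options=dict(initial_simplex=sim,xatol=.05,fatol=.01)); v0=r.x
    return r.x,r.fun
E
python3 - <<'E'
from fit import *
import pickle
o=pickle.load(open('o.pkl','rb')); ims={n:o[n][0] for n in("scene","top")}
for nm,g,L in(("long",(480,-165,0.1),62),("short",(605,-200,-.3),38)):
    for fh in(0,1):
      for cams in ((S,T),(S,),(T,)):
        if fh and len(cams)<2: continue
        print(nm,fh,[c.n for c in cams],*[np.round(a,3) for a in fitbox(ims,*g,L,26,40,cams=cams,freeH=fh)])
tc=np.array([(307,163),(380,353),(183,422),(117,233)])/4+[150,130]-.375
sc=np.array([(447,413),(397,238),(603,207),(675,375)])/3.4+[160,110]-.35
for a,b in zip(tc,sc): print('tri',[np.round(q,1) for q in tri(T,a,S,b)])
M=np.array([(-90,-88),(-90,88),(90,88),(90,-88)])
def res(v,only=None):
    r=R.from_euler('z',v[2]).as_matrix()[:2,:2]; P=np.c_[M@r.T+v[:2],np.full(4,v[3] if len(v)>3 else 60)]
    e=[]
    if only!='s': e.append((T.proj(P)-tc).ravel())
    if only!='t': e.append((S.proj(P)-sc).ravel())
    return np.concatenate(e)
for a in((None,),('t',),('s',)):
    r=least_squares(res,[540,130,1.8],args=a); print(a,r.x.round(3),r.fun.round(1))
r=least_squares(res,[540,130,1.8,60]); print(r.x.round(3))
# lid points plane
d=o['scene'][1]
for C in (S,T):
    m=o[C.n,'lid',0]; m=cv2.erode(m.astype(np.uint8),np.ones((3,3))); P=C.pts(np.argwhere(m)[:,::-1],o[C.n][1])
    c=np.median(P,0); P=P[np.linalg.norm(P-c,axis=1)<140]; c=P.mean(0); n=np.linalg.svd(P-c)[2][2]; print('lid',c.round(),n.round(3),P[:,2].max())
    m=o[C.n,'hasp',0]; P=C.pts(np.argwhere(m)[:,::-1],o[C.n][1]); P=P[P[:,2]>60]; print('hasp',P[P[:,2].argmax()].round(),P[P[:,2].argmin()].round())
E
```

```text
long 0 ['scene', 'top'] [ 4.69194e+02 -1.69451e+02  4.40000e-02] 405.578
long 0 ['scene'] [ 4.69999e+02 -1.67157e+02  7.90000e-02] 255.387
long 0 ['top'] [ 4.69612e+02 -1.70530e+02 -2.00000e-03] 70.902
long 1 ['scene', 'top'] [ 4.68126e+02 -1.70041e+02  3.90000e-02  3.27610e+01] 332.579
short 0 ['scene', 'top'] [ 6.00032e+02 -2.04540e+02 -4.58000e-01] 498.63
short 0 ['scene'] [ 6.00901e+02 -2.02161e+02 -4.55000e-01] 329.793
short 0 ['top'] [ 6.01669e+02 -2.06312e+02 -4.66000e-01] 98.058
short 1 ['scene', 'top'] [ 5.99668e+02 -2.04569e+02 -4.61000e-01  3.35400e+01] 418.27
tri [array([645.8,  66.6,  52.8]), np.float64(3.0)]
tri [array([479.2,   8.5,  48.4]), np.float64(9.1)]
tri [array([423.3, 176.6,  51.1]), np.float64(9.7)]
tri [array([587.8, 233.2,  51.6]), np.float64(5.9)]
(None,) [536.63  121.369   1.903] [-0.1 -1.4 -1.2 -1.4 -2.2 -0.5 -1.9 -1.3 -1.2 -0.5 -2.  -1.8 -0.8 -1.9
  0.3 -1. ]
('t',) [532.586 116.785   1.91 ] [ 1.  -0.4  0.3 -0.5 -0.6  0.8 -0.7  0.1]
('s',) [540.093 123.898   1.897] [-0.6  0.6 -1.  -0.9  0.3 -0.8  1.2  0.5]
[533.649 122.168   1.903  50.322]
lid [517. 223. 163.] [-0.336  0.935 -0.116] 241.87828856965393
hasp [645.  20. 133.] [623.  54.  75.]
lid [499. 216. 173.] [-0.329  0.937 -0.118] 243.49899398037678
hasp [616.   8. 135.] [614.  48.  71.]
```

```bash
sed -i 's/    f=p.astype(float); return.*/    f=cv2.cvtColor(cv2.cvtColor(p,cv2.COLOR_RGB2LAB),cv2.COLOR_LAB2RGB).astype(float) if 0 else p.astype(float); return np.clip((f[...,0]-f[...,2])\/(f[...,0]+f[...,2]+20),0,.25)/' fit.py
python3 - <<'E'
from fit import *
import pickle
o=pickle.load(open('o.pkl','rb')); ims={n:o[n][0] for n in("scene","top")}
for nm,g,L in(("long",(470,-168,0.04),62),("short",(600,-204,-.46),38)):
    for fh in(0,1):
      for cams in ((S,T),(S,),(T,)):
        if fh and len(cams)<2: continue
        print(nm,fh,[c.n for c in cams],*[np.round(a,3) for a in fitbox(ims,*g,L,26,40,cams=cams,freeH=fh)])
    for C in(S,T):
        uv=C.proj(box(*g,0,L,26,40)); a=uv.min(0).astype(int)-3;b=uv.max(0).astype(int)+4
        G=np.stack(np.meshgrid(np.arange(a[0],b[0]),np.arange(a[1],b[1])),-1).reshape(-1,2)
        P=C.pts(G,o[C.n][1]); k=P[:,2]>35; q=P[k]; c,s,yw=cv2.minAreaRect(np.float32(q[:,:2])); print(C.n,'top mean',q.mean(0).round(1),'rect',np.round(c,1),np.round(s),yw, 'table z',np.median(P[P[:,2]<12,2]))
# case by depth : rim points
g=(536,121,1.907)
for C in(S,T):
    uv=C.proj(box(*g,0,180,176,60)); a=uv.min(0).astype(int)-6;b=uv.max(0).astype(int)+7
    G=np.stack(np.meshgrid(np.arange(a[0],b[0]),np.arange(a[1],b[1])),-1).reshape(-1,2)
    P=C.pts(G,o[C.n][1]); r=R.from_euler('z',-g[2]).as_matrix(); Q=(P-[g[0],g[1],0])@r.T
    k=(abs(Q[:,2]-60)<5)
    for nm,kk in (('hasp wall x-87',k&(abs(Q[:,0]+87)<12)&(abs(Q[:,1])<75)&(Q[:,1]>-20)),):
        print(C.n,nm,Q[kk].mean(0).round(1),kk.sum())
    for nm,y in(('wall y-85',-85),('wall y+85',85)):
        kk=k&(abs(Q[:,1]-y)<12)&(abs(Q[:,0])<70); s=np.polyfit(Q[kk,0],Q[kk,1],1); print(C.n,nm,Q[kk].mean(0).round(1),kk.sum(),'slope',s[0].round(3))
    kk=abs(Q[:,2]-46)<4; kk&=(abs(Q[:,0])<85)&(abs(Q[:,1])<80)
    for nm,kx in(('long',kk&(Q[:,0]<-14)&(Q[:,1]<0)),('short',kk&(Q[:,0]>-12)&(Q[:,0]<40)&(Q[:,1]>0))):
        q=Q[kx]; print(C.n,nm,'tops mean',q.mean(0).round(1),'x',np.percentile(q[:,0],[3,97]).round(1),'y',np.percentile(q[:,1],[3,97]).round(1))
    kk=(abs(Q[:,2]-6)<4)&(abs(Q[:,0])<80)&(abs(Q[:,1])<75); q=Q[kk]
    print(C.n,'floor z',np.median(q[:,2]).round(1))
E
```

```text
long 0 ['scene', 'top'] [ 4.69157e+02 -1.68940e+02  3.90000e-02] 244.934
long 0 ['scene'] [ 4.70137e+02 -1.66798e+02  5.90000e-02] 95.077
long 0 ['top'] [ 4.68859e+02 -1.70601e+02  1.50000e-02] 32.176
long 1 ['scene', 'top'] [ 4.68554e+02 -1.69213e+02  3.80000e-02  3.29400e+01] 169.726
scene top mean [ 476.3 -164.4   39.2] rect [ 474.7 -164.4] [66. 26.] 0.9142496585845947 table z -0.4255142973984789
top top mean [ 469.1 -170.3   40.5] rect [ 468.8 -170.4] [60. 26.] 2.555419445037842 table z -0.24140739169376957
short 0 ['scene', 'top'] [ 6.00249e+02 -2.04085e+02 -4.11000e-01] 255.974
short 0 ['scene'] [ 6.01691e+02 -2.02168e+02 -4.35000e-01] 111.897
short 0 ['top'] [ 6.00747e+02 -2.06284e+02 -4.66000e-01] 35.07
short 1 ['scene', 'top'] [ 5.99927e+02 -2.04320e+02 -4.17000e-01  3.27410e+01] 146.432
scene top mean [ 606.8 -199.5   39. ] rect [ 605.8 -199.5] [26. 37.] 63.94364547729492 table z -0.6664075265235851
top top mean [ 600.8 -205.8   40.3] rect [ 600.9 -206. ] [25. 39.] 62.00996780395508 table z 0.06758902921842491
scene hasp wall x-87 [-85.6  25.8  59.7] 73
scene wall y-85 [  1.9 -90.6  59.6] 162 slope 0.019
scene wall y+85 [-1.4 78.3 58.7] 136 slope 0.005
scene long tops mean [-47.7 -53.7  45.5] x [-76.5 -18.4] y [-77.3 -30.1]
scene short tops mean [15.5 46.9 45.5] x [-2.8 34.4] y [16.3 77.7]
scene floor z 5.6
top hasp wall x-87 [-89.2  27.4  60.1] 41
top wall y-85 [ -0.9 -85.7  59.5] 80 slope 0.001
top wall y+85 [ 4.1 84.6 59.8] 75 slope 0.004
top long tops mean [-52.9 -50.9  45.8] x [-80.9 -22.9] y [-78.6 -24.4]
top short tops mean [11.9 50.5 45.8] x [-5.9 29.2] y [23.9 77.1]
top floor z 5.6
```

Request:
{"fn": "move_arm", "kwargs": {"motion": [[-0.043,-0.001,-0.025,0,0,3.4,1],[-0.043,-0.001,-0.025,0,0,3.4,1],[-0.043,-0.001,-0.025,0,0,3.4,1],[-0.043,-0.001,-0.025,0,0,3.4,1],[-0.043,-0.001,0,0,0,3.4,1],[-0.043,-0.001,0,0,0,3.4,1],[-0.043,-0.001,0,0,0,3.4,1],[-0.043,-0.001,0,0,0,3.4,1],[-0.043,-0.001,0,0,0,3.4,1],[-0.043,-0.001,0,0,0,3.4,1],[-0.043,-0.001,0,0,0,3.4,1],[-0.043,-0.001,0,0,0,3.4,1],[-0.043,-0.001,0,0,0,3.4,1],[-0.043,-0.001,0,0,0,3.4,1],[-0.043,-0.001,0,0,0,3.4,1],[-0.043,-0.001,0,0,0,3.4,1],[-0.043,-0.001,0,0,0,3.4,1],[-0.043,-0.001,0,0,0,3.4,1],[-0.043,-0.001,0,0,0,3.4,1],[-0.043,-0.001,0,0,0,3.4,1]]}}

```text
clock: 2.9
ee_pos: [729.1, 23.5, 353.3]
tcp_rot: [2.19, 2.252, 0.001]
wrist_force: [0.3, 0.6, 0.8]
opening: 85.3
grip_force: 0.0
```

```bash
cat > plan.py <<'E'
from h import *
def plan(*goals,n=None):
    """goals: (x,y,z,psi) tool-down, psi = angle of tool y (taken mod pi, nearest unless exact); prints tool-frame rows"""
    o=get_obs(); p=o['ee_pos']; Rt=R.from_rotvec(o['tcp_rot']).as_matrix()
    print('t',o['clock'],'at',p.round(1),'psi',np.arctan2(Rt[1,1],Rt[0,1]).round(3),'tilt',np.round(Rt[:2,2],4),'j',o['joints'].round(2),'open',round(o['opening'],1),'grip',round(o['grip_force'],1),'F',o['wrist_force'].round(1))
    for g in goals:
        s,c=np.sin(g[3]),np.cos(g[3]); Rg=np.array([[-s,c,0],[c,s,0],[0,0,-1.]])
        w=np.degrees(R.from_matrix(Rt.T@Rg).as_rotvec()); d=Rt.T@(np.array(g[:3])-p)
        print('to',np.round(g,3),': shift(mm) before turn',d.round(1),'after turn',(Rg.T@(np.array(g[:3])-p)).round(1),'turn',w.round(1))
        p=np.array(g[:3]); Rt=Rg
E
python3 -c "
from plan import *
plan((470.5,-168.5,330,-1.54),(470.5,-168.5,90,-1.54),(470.5,-168.5,29,-1.54))"
```

```text
t 2.9 at [729.1  23.5 353.3] psi 0.028 tilt [0.0004 0.0001] j [-0.36  0.55  0.43  1.51 -0.24  1.14  0.14] open 85.3 grip 0.0 F [0.3 0.6 0.8]
to [ 470.5  -168.5   330.     -1.54] : shift(mm) before turn [-184.7 -264.    23.2] after turn [-264.4  184.    23.3] turn [ 0.  -0.  89.9]
to [ 470.5  -168.5    90.     -1.54] : shift(mm) before turn [  0.   0. 240.] after turn [  0.   0. 240.] turn [0. 0. 0.]
to [ 470.5  -168.5    29.     -1.54] : shift(mm) before turn [ 0.  0. 61.] after turn [ 0.  0. 61.] turn [0. 0. 0.]
```

Request:
{"fn": "move_arm", "kwargs": {"motion": [[-0.023,-0.033,0,0,0,0,1],[-0.023,-0.033,0,0,0,0,1],[-0.023,-0.033,0,0,0,0,1],[-0.023,-0.033,0,0,0,0,1],[-0.023,-0.033,0,0,0,0,1],[-0.023,-0.033,0,0,0,0,1],[-0.023,-0.033,0,0,0,0,1],[-0.023,-0.033,0,0,0,0,1],[0,0,0.02,0,0,8.2,1],[0,0,0.02,0,0,8.2,1],[0,0,0.02,0,0,8.2,1],[0,0,0.02,0,0,8.2,1],[0,0,0.02,0,0,8.2,1],[0,0,0.02,0,0,8.2,1],[0,0,0.02,0,0,8.2,1],[0,0,0.02,0,0,8.2,1],[0,0,0.02,0,0,8.2,1],[0,0,0.02,0,0,8.2,1],[0,0,0.02,0,0,8.2,1]]}}

```text
clock: 4.8
ee_pos: [471.1, -166.8, 132.7]
tcp_rot: [3.141, 0.034, 0.001]
wrist_force: [0.2, 0.4, 0.5]
opening: 85.5
grip_force: 0.0
```

```bash
python3 -c "
from plan import *
plan((470.5,-168.5,90,-1.54),(470.5,-168.5,28,-1.54))"
```

```text
t 4.8 at [ 471.1 -166.8  132.7] psi -1.549 tilt [ 0.0009 -0.0002] j [-0.22  0.6   0.66  2.22 -0.73  0.54 -0.55] open 85.5 grip 0.0 F [0.2 0.4 0.5]
to [ 470.5  -168.5    90.     -1.54] : shift(mm) before turn [-0.7  1.7 42.7] after turn [-0.6  1.7 42.7] turn [ 0.  -0.  -0.5]
to [ 470.5  -168.5    28.     -1.54] : shift(mm) before turn [ 0.  0. 62.] after turn [ 0.  0. 62.] turn [0. 0. 0.]
```

Request:
{"fn": "move_arm", "kwargs": {"motion": [[-0.001,0.002,0.03,0,0,0,1],[0,0,0.03,0,0,0,1],[0,0,0.025,0,0,0,1],[0,0,0.02,0,0,0,1],[0,0,0,0,0,0,-1],[0,0,0,0,0,0,-1],[0,0,0,0,0,0,-1],[0,0,0,0,0,0,-1],[0,0,0,0,0,0,-1],[0,0,0,0,0,0,-1]], "squeeze": 40}}

```text
clock: 5.8
ee_pos: [470.4, -169.1, 29.4]
tcp_rot: [3.141, 0.042, 0.003]
wrist_force: [0.3, 0.3, 6.5]
opening: 25.5
grip_force: 40.3
```

```bash
python3 -c "
from plan import *
plan((526.4,64,180,.336),(526.4,64,120,.336),(526.4,64,37,.336))"
```

```text
t 5.8 at [ 470.4 -169.1   29.4] psi -1.544 tilt [ 0.0021 -0.0005] j [-0.01  0.75  0.37  2.25 -0.95  0.31 -0.35] open 25.5 grip 40.3 F [0.3 0.3 6.5]
to [5.264e+02 6.400e+01 1.800e+02 3.360e-01] : shift(mm) before turn [  62.6 -231.4 -150.6] after turn [ 201.6  129.8 -150.6] turn [ 1.000e-01 -1.000e-01 -1.077e+02]
to [5.264e+02 6.400e+01 1.200e+02 3.360e-01] : shift(mm) before turn [ 0.  0. 60.] after turn [ 0.  0. 60.] turn [0. 0. 0.]
to [5.264e+02 6.400e+01 3.700e+01 3.360e-01] : shift(mm) before turn [ 0.  0. 83.] after turn [ 0.  0. 83.] turn [0. 0. 0.]
```

Request:
{"fn": "move_arm", "kwargs": {"motion": [[0,0,-0.025,0,0,0,-1],[0,0,-0.04,0,0,0,-1],[0,0,-0.045,0,0,0,-1],[0.005,-0.017,-0.04,0,0,0,-1],[0.01,-0.039,0,0,0,0,-1],[0.01,-0.039,0,0,0,0,-1],[0.01,-0.039,0,0,0,0,-1],[0.01,-0.039,0,0,0,0,-1],[0.01,-0.039,0,0,0,0,-1],[0.007,-0.02,0,0,0,0,-1],[0,0,0,0,0,-8.2,-1],[0,0,0,0,0,-8.2,-1],[0,0,0,0,0,-8.2,-1],[0,0,0,0,0,-8.2,-1],[0,0,0,0,0,-8.2,-1],[0,0,0,0,0,-8.2,-1],[0,0,0,0,0,-8.2,-1],[0,0,0,0,0,-8.2,-1],[0,0,0,0,0,-8.2,-1],[0,0,0,0,0,-8.2,-1]]}}

```text
clock: 7.8
ee_pos: [525.0, 64.7, 178.6]
tcp_rot: [2.337, 2.099, 0.0]
wrist_force: [-0.1, 0.1, -0.7]
opening: 26.0
grip_force: 39.5
```

Request:
{"fn": "move_arm", "kwargs": {"motion": [[0,0,0,0,0,-8.2,-1],[0,0,0,0,0,-8.2,-1],[0,0,0,0,0,-8.2,-1],[0,0,0,0,0,0,-1]]}}

```text
clock: 8.2
ee_pos: [525.1, 64.5, 178.7]
tcp_rot: [-1.844, -2.543, -0.001]
wrist_force: [-0.3, -1.4, -0.1]
opening: 25.5
grip_force: 39.5
```

```bash
python3 -c "
from plan import *
from fit import box
plan((526.4,64,120,.336),(526.4,64,37,.336))
# check held stamp vs image, scene camera
o=get_obs(); p=o['ee_pos']; im,d=get_image('scene')
Rt=R.from_rotvec(o['tcp_rot']).as_matrix(); yaw=np.arctan2(Rt[1,0],Rt[0,0])
P=box(p[0],p[1],yaw,p[2]-29.4,62,26,40)
uv=S.proj(P); print(uv.round(1).tolist())
a=im[100:280,180:400].copy(); a=cv2.resize(a,None,fx=3.5,fy=3.5,interpolation=cv2.INTER_CUBIC)
q=np.int32((uv-[180,100]+.5)*3.5)
for i in range(8):
  for j in(1,2,4):
    if not i&j: cv2.line(a,tuple(map(int,q[i])),tuple(map(int,q[i|j])),(255,0,0),1)
cv2.imwrite('pics/hold.png',a[...,::-1])
"
```

```text
t 8.2 at [525.1  64.5 178.7] psi 0.316 tilt [0.0002 0.0005] j [-0.41  0.47  0.27  2.12 -0.23  0.58  0.34] open 25.5 grip 39.5 F [-0.3 -1.4 -0.1]
to [5.264e+02 6.400e+01 1.200e+02 3.360e-01] : shift(mm) before turn [-0.9  1.1 58.7] after turn [-0.9  1.1 58.7] turn [ 0.  -0.  -1.1]
to [5.264e+02 6.400e+01 3.700e+01 3.360e-01] : shift(mm) before turn [ 0.  0. 83.] after turn [ 0.  0. 83.] turn [0. 0. 0.]
[[285.4, 175.1], [286.4, 164.0], [283.1, 167.4], [284.0, 156.2], [309.8, 171.8], [311.6, 160.6], [307.1, 164.2], [308.8, 153.0]]
```

View pics/hold.png

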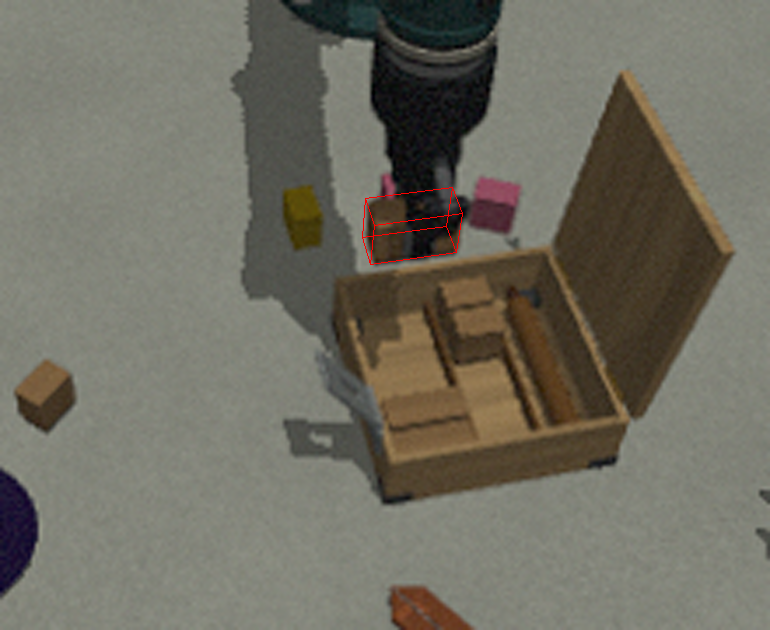

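The held stamp sits at crop (385,230), within about 1 px of the predicted box. The hasp side and wide row floor are clear below it.

Request:
{"fn": "move_arm", "kwargs": {"motion": [[-0.001,0.001,0.03,0,0,-1.1,-1],[0,0,0.04,0,0,0,-1],[0,0,0.03,0,0,0,-1],[0,0,0.02,0,0,0,-1],[0,0,0.013,0,0,0,-1],[0,0,0,0,0,0,-1]]}}

```text
clock: 8.85
ee_pos: [525.8, 63.9, 44.0]
tcp_rot: [-1.82, -2.559, 0.004]
wrist_force: [-0.3, 0.1, -0.7]
opening: 25.5
grip_force: 39.5
```

```bash
python3 -c "
from plan import *
plan((526.4,64,36,.336))"
```

```text
t 8.85 at [525.8  63.9  44. ] psi 0.334 tilt [-0.0027 -0.0009] j [-0.31  0.7   0.14  2.17 -0.31  0.3   0.44] open 25.5 grip 39.5 F [-0.3  0.1 -0.7]
to [5.264e+02 6.400e+01 3.600e+01 3.360e-01] : shift(mm) before turn [-0.1  0.7  8. ] after turn [-0.1  0.7  8. ] turn [-0.2 -0.  -0.1]
```

Request:
{"fn": "move_arm", "kwargs": {"motion": [[0,0,0.004,0,0,0,-1],[0,0,0.004,0,0,0,-1],[0,0,0,0,0,0,-1],[0,0,0,0,0,0,0],[0,0,0,0,0,0,0],[0,0,0,0,0,0,0]]}}

```text
clock: 9.45
ee_pos: [526.9, 64.1, 37.7]
tcp_rot: [1.819, 2.561, 0.001]
wrist_force: [-0.4, 0.3, 0.6]
opening: 42.5
grip_force: 0.0
```

```bash
python3 -c "
from plan import *
plan((526,64,200,.336),(602,-204.7,200,1.11),(602,-204.7,28,1.11))"
```

```text
t 9.45 at [526.9  64.1  37.7] psi 0.336 tilt [0.0007 0.0001] j [-0.3   0.71  0.13  2.17 -0.32  0.28  0.44] open 42.5 grip 0.0 F [-0.4  0.3  0.6]
to [5.26e+02 6.40e+01 2.00e+02 3.36e-01] : shift(mm) before turn [   0.2   -0.7 -162.3] after turn [   0.2   -0.8 -162.3] turn [ 0.  0. -0.]
to [ 602.   -204.7   200.      1.11] : shift(mm) before turn [-278.7  -16.8    0. ] after turn [-187.6 -206.9    0. ] turn [  0.    0.  -44.3]
to [ 602.   -204.7    28.      1.11] : shift(mm) before turn [  0.   0. 172.] after turn [  0.   0. 172.] turn [0. 0. 0.]
```

Request:
{"fn": "move_arm", "kwargs": {"motion": [[0,0,-0.02,0,0,0,0],[0,0,-0.045,0,0,0,0],[0,0,-0.05,0,0,0,0],[0,0,-0.047,0,0,0,0.5],[-0.04,-0.002,0,0,0,0,1],[-0.04,-0.002,0,0,0,0,1],[-0.04,-0.003,0,0,0,0,1],[-0.04,-0.002,0,0,0,0,1],[-0.04,-0.003,0,0,0,0,1],[-0.04,-0.002,0,0,0,0,1],[-0.039,-0.003,0,0,0,0,1],[0,0,0.015,0,0,-7.4,1],[0,0,0.015,0,0,-7.4,1],[0,0,0.015,0,0,-7.4,1],[0,0,0.015,0,0,-7.4,1],[0,0,0.015,0,0,-7.4,1],[0,0,0.015,0,0,-7.3,1],[0,0,0,0,0,0,1]]}}

```text
clock: 11.25
ee_pos: [600.6, -204.7, 107.4]
tcp_rot: [-0.719, -3.054, -0.001]
wrist_force: [-0.4, 0.4, -0.5]
opening: 85.3
grip_force: 0.0
```

```bash
python3 -c "
from plan import *
plan((602,-204.7,28,1.11))
from fit import *
ims={n:get_image(n)[0] for n in('scene','top')}
i=ims['scene'][100:280,180:400]; cv2.imwrite('pics/placed.png',cv2.resize(i,None,fx=3.5,fy=3.5,interpolation=cv2.INTER_CUBIC)[...,::-1])"
```

```text
t 11.25 at [ 600.6 -204.7  107.4] psi 1.108 tilt [-0.0041  0.0017] j [ 0.23  0.66  0.04  1.91 -0.05  0.57  1.41] open 85.3 grip 0.0 F [-0.4  0.4 -0.5]
to [ 602.   -204.7    28.      1.11] : shift(mm) before turn [-1.6  0.6 79.4] after turn [-1.2  0.6 79.4] turn [-0.  -0.3 -0.1]
```

View pics/placed.png

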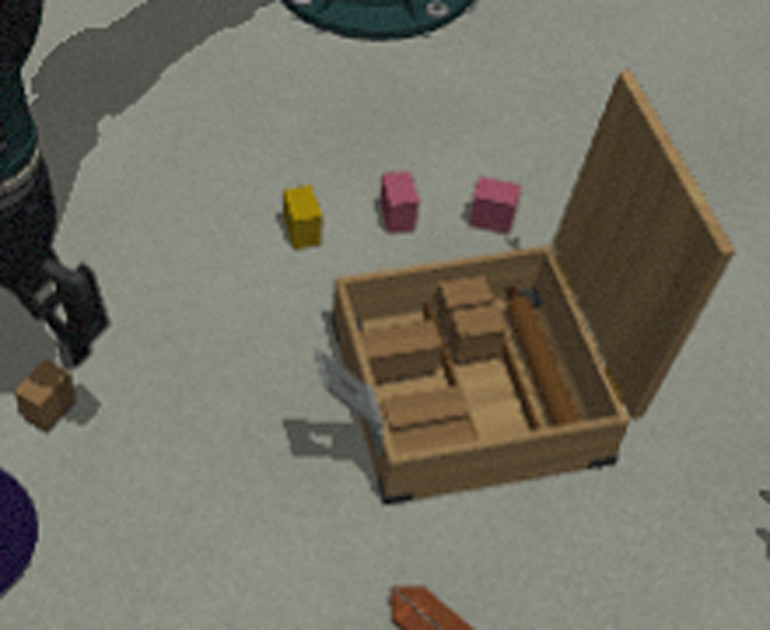

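The long stamp stands crosswise in the wide row, at crop (400,345). The short stamp at (45,395) is next.

Request:
{"fn": "move_arm", "kwargs": {"motion": [[-0.001,0,0.025,0,0,0,1],[0,0,0.025,0,0,0,1],[0,0,0.018,0,0,0,1],[0,0,0.011,0,0,0,1],[0,0,0,0,0,0,-1],[0,0,0,0,0,0,-1],[0,0,0,0,0,0,-1],[0,0,0,0,0,0,-1],[0,0,0,0,0,0,-1],[0,0,0,0,0,0,-1]], "squeeze": 40}}

```text
clock: 12.35
ee_pos: [604.3, -205.8, 31.5]
tcp_rot: [0.719, 3.056, -0.0]
wrist_force: [-0.3, 0.4, 7.0]
opening: 25.3
grip_force: 40.6
```

```bash
python3 -c "
from plan import *
C=np.array([538.5,120.2]); a=1.907; r=R.from_euler('z',a).as_matrix()[:2,:2]
t=C+r@[13,-30]; L=C+r@[-49,30]; print(t,L)
plan((602,-204.7,200,1.11),(*t,200,.336),(*t,37,.336))"
```

```text
[562.53164284 142.36935142] [526.3449621   64.04614836]
t 12.35 at [ 604.3 -205.8   31.5] psi 1.109 tilt [ 0.0021 -0.0006] j [ 0.24  0.78  0.03  1.92 -0.05  0.44  1.41] open 25.3 grip 40.6 F [-0.3  0.4  7. ]
to [ 602.   -204.7   200.      1.11] : shift(mm) before turn [   2.2    0.  -168.5] after turn [   2.5   -0.  -168.5] turn [ 0.   0.1 -0.1]
to [5.62532e+02 1.42369e+02 2.00000e+02 3.36000e-01] : shift(mm) before turn [189.7 293.3   0. ] after turn [340.7  77.2   0. ] turn [ 0.   0.  44.3]
to [5.62532e+02 1.42369e+02 3.70000e+01 3.36000e-01] : shift(mm) before turn [  0.   0. 163.] after turn [  0.   0. 163.] turn [0. 0. 0.]
```

Request:
{"fn": "move_arm", "kwargs": {"motion": [[0,0,-0.02,0,0,0,-1],[0,0,-0.04,0,0,0,-1],[0,0,-0.05,0,0,0,-1],[0,0,-0.04,0,0,0,-1],[0.012,0.018,-0.02,0,0,0,-1],[0.024,0.036,0,0,0,0,-1],[0.024,0.036,0,0,0,0,-1],[0.024,0.037,0,0,0,0,-1],[0.024,0.037,0,0,0,0,-1],[0.024,0.036,0,0,0,0,-1],[0.024,0.037,0,0,0,0,-1],[0.023,0.036,0,0,0,0,-1],[0.012,0.018,0,0,0,0,-1],[0,0,0,0,0,7.4,-1],[0,0,0,0,0,7.4,-1],[0,0,0,0,0,7.4,-1],[0,0,0,0,0,7.4,-1],[0,0,0,0,0,7.4,-1],[0,0,0,0,0,7.4,-1],[0,0,0,0,0,0,-1]]}}

```text
clock: 14.35
ee_pos: [561.6, 140.3, 200.1]
tcp_rot: [-1.821, -2.56, 0.001]
wrist_force: [0.1, -0.3, 0.2]
opening: 25.5
grip_force: 39.9
```

```bash
python3 -c "
from plan import *
plan((563.4,140,38,.336))
from fit import box
o=get_obs(); p=o['ee_pos']; im,d=get_image('scene')
Rt=R.from_rotvec(o['tcp_rot']).as_matrix(); yaw=np.arctan2(Rt[1,0],Rt[0,0]); off=Rt[:,0]*2.5
P=box(p[0]+off[0],p[1]+off[1],yaw,p[2]-31.5,38,26,40)
uv=S.proj(P)
x0,y0=260,90
a=im[y0:y0+150,x0:x0+130].copy(); a=cv2.resize(a,None,fx=4,fy=4,interpolation=cv2.INTER_CUBIC)
q=np.int32((uv-[x0,y0]+.5)*4)
for i in range(8):
  for j in(1,2,4):
    if not i&j: cv2.line(a,tuple(map(int,q[i])),tuple(map(int,q[i|j])),(255,0,0),1)
cv2.imwrite('pics/hold2.png',a[...,::-1])
"
```

```text
t 14.35 at [561.6 140.3 200.1] psi 0.334 tilt [-0.0005 -0.0005] j [-0.52  0.49  0.27  2.   -0.2   0.68  0.21] open 25.5 grip 39.9 F [ 0.1 -0.3  0.2]
to [5.634e+02 1.400e+02 3.800e+01 3.360e-01] : shift(mm) before turn [ -0.8   1.7 162.1] after turn [ -0.8   1.6 162.1] turn [-0.   0.  -0.1]
```

View pics/hold2.png

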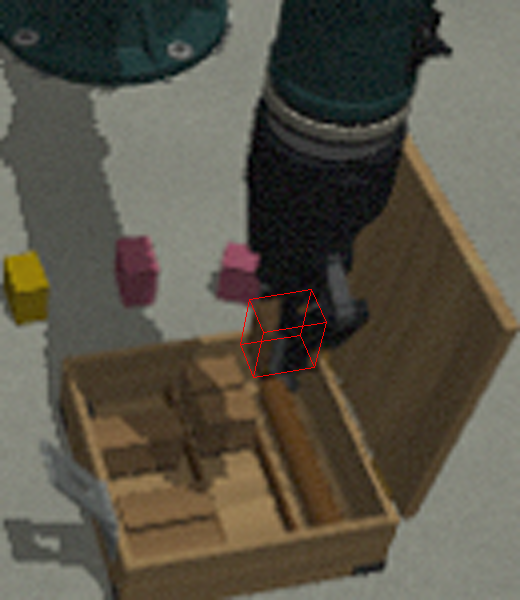

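The held short stamp shows at crop (270,330), inside its predicted box and clear of the lid.

Request:
{"fn": "move_arm", "kwargs": {"motion": [[-0.001,0.002,0.03,0,0,0,-1],[0,0,0.045,0,0,0,-1],[0,0,0.035,0,0,0,-1],[0,0,0.025,0,0,0,-1],[0,0,0.015,0,0,0,-1],[0,0,0.005,0,0,0,-1],[0,0,0,0,0,0,-1]]}}

```text
clock: 15.1
ee_pos: [564.5, 139.8, 45.3]
tcp_rot: [-1.821, -2.56, -0.0]
wrist_force: [0.2, -0.7, -0.7]
opening: 25.4
grip_force: 39.8
```

Request:
{"fn": "move_arm", "kwargs": {"motion": [[0,0,0.004,0,0,0,-1],[0,0,0.004,0,0,0,-1],[0,0,0,0,0,0,-1],[0,0,0,0,0,0,-0.1],[0,0,0,0,0,0,-0.1],[0,0,0,0,0,0,-0.1],[0,0,-0.02,0,0,0,-0.1],[0,0,-0.04,0,0,0,-0.1],[0,0,-0.05,0,0,0,-0.1],[0,0,-0.05,0,0,0,-0.1],[0,0,-0.04,0,0,0,-0.1]]}}

```text
clock: 16.2
ee_pos: [564.7, 139.9, 240.3]
tcp_rot: [1.821, 2.558, 0.003]
wrist_force: [-0.1, 0.5, -0.1]
opening: 38.1
grip_force: 0.0
```

```bash
python3 -c "
from plan import *
plan()
C=np.array([538.5,120.2]); r=R.from_euler('z',1.907).as_matrix()[:2,:2]
o={}
for K in(T,S):
  d=get_image(K.n)[1]
  for nm in('lid','hasp'):
    os=[q for q in outline_of(K.n,nm) if q['score']>.3]
    for q in os[:2]:
      m=cv2.erode(q['mask'].astype(np.uint8),np.ones((3,3))) if nm=='lid' else q['mask']
      P=K.pts(np.argwhere(m)[:,::-1],d); P=P[P[:,2]>68]
      if len(P)<10: continue
      Q=np.c_[(P[:,:2]-C)@r,P[:,2]]
      print(K.n,nm,round(q['score'],2),len(Q),'med',np.median(Q,0).round(),'top',Q[Q[:,2]>np.percentile(Q[:,2],95)].mean(0).round(1),'5/95',np.percentile(Q,[3,97],0).round().tolist())
      if nm=='hasp': k=abs(Q[:,0]+110)<60; print('  hasp slope x,z',np.polyfit(Q[k,2],Q[k,0],1).round(2))
      else: print('  lid x vs z',np.polyfit(Q[:,2],Q[:,0],1).round(3))
"
```

```text
t 16.2 at [564.7 139.9 240.3] psi 0.334 tilt [0.0023 0.0007] j [-0.55  0.44  0.31  1.96 -0.19  0.76  0.2 ] open 38.1 grip 0.0 F [-0.1  0.5 -0.1]
top lid 0.38 59 med [-113.  -48.  104.] top [-127.8  -48.5  128.5] 5/95 [[-128.0, -59.0, 82.0], [-99.0, -36.0, 128.0]]
  lid x vs z [ -0.613 -49.451]
top hasp 0.7 110 med [-115.  -46.  108.] top [-131.8  -47.4  134.1] 5/95 [[-133.0, -62.0, 79.0], [-96.0, -32.0, 132.0]]
  hasp slope x,z [ -0.65 -45.75]
scene lid 0.55 2096 med [105. -29. 173.] top [113.8 -18.5 238.8] 5/95 [[94.0, -90.0, 76.0], [114.0, 53.0, 238.0]]
  lid x vs z [ 0.115 85.21 ]
scene hasp 0.6 161 med [-109.  -54.  103.] top [-129.   -52.3  132.1] 5/95 [[-130.0, -69.0, 76.0], [-89.0, -36.0, 132.0]]
  hasp slope x,z [ -0.69 -37.89]
```

Request:
{"fn": "move_arm", "kwargs": {"motion": [[0,0,-0.03,0,0,0,-1],[0,0,-0.04,0,0,0,-1],[0.02,-0.005,-0.01,0,0,0,-1],[0.03,-0.009,0,0,0,0,-1],[0.03,-0.009,0,0,0,0,-1],[0.03,-0.009,0,0,0,0,-1],[0.025,-0.009,0,0,0,0,-1],[0.015,0,0,0,0,0,-1],[0,0,0,0,0,0,-1]]}}

```text
clock: 17.4
ee_pos: [475.2, 270.3, 315.8]
tcp_rot: [-1.815, -2.563, 0.003]
wrist_force: [-0.2, 0.5, -0.7]
opening: -0.0
grip_force: 0.0
```

```bash
python3 -c "
from plan import *
plan()
C=np.array([538.5,120.2]); r=R.from_euler('z',1.907).as_matrix()[:2,:2]
print('case',(get_obs()['ee_pos'][:2]-C)@r)
for K in (T,S):
  im,d=get_image(K.n)
  G=np.stack(np.meshgrid(np.arange(512),np.arange(384)),-1).reshape(-1,2)
  P=K.pts(G,d); Q=np.c_[(P[:,:2]-C)@r,P[:,2]]
  k=(abs(Q[:,2]-46)<4)&(abs(Q[:,1])<84)
  for nm,a,b in(('wide',-86,-14),('narrow',-12,38)):
    q=Q[k&(Q[:,0]>a)&(Q[:,0]<b)]; 
    # split by y
    h=np.histogram(q[:,1],np.arange(-84,85,8))[0]; print(K.n,nm,'x',np.percentile(q[:,0],[3,97]).round(1),'yhist',h)
    for y0,y1 in((-90,0),(0,90)):
      s=q[(q[:,1]>y0)&(q[:,1]<y1)]
      if len(s)>15: print('  ',cv2.minAreaRect(np.float32(s[:,:2])), s[:,2].mean().round(1))
"
```

```text
t 17.4 at [475.2 270.3 315.8] psi 0.338 tilt [-0.0022 -0.0008] j [-0.83  0.3   0.29  1.96 -0.11  0.9  -0.14] open -0.0 grip 0.0 F [-0.2  0.5 -0.7]
case [162.63184601  10.24582925]
top wide x [-80.4 -21.6] yhist [18 34 25 33 16 28 28 25  0  0  0  0 11 33 31 30  1  0  0  0  0]
   ((-51.502288818359375, -51.3970947265625), (65.76765441894531, 60.68590545654297), 0.09108304977416992) 45.8
   ((-51.59827423095703, 30.67801856994629), (60.53594970703125, 27.17086410522461), 1.3618817329406738) 46.1
top narrow x [-4.8 30.6] yhist [ 7  0  0  0  0 19 19 21  9  0  0  0  0 10 12 20 15 15 20 24  9]
   ((9.319936752319336, -49.29165267944336), (40.506526947021484, 66.92920684814453), 0.3989792466163635) 45.9
   ((13.761188507080078, 52.452789306640625), (37.80158996582031, 56.70127487182617), 2.039527416229248) 46.0
scene wide x [-75.1 -17.7] yhist [10 61 62 29 61 63 58  9  0  0  1  5 55 52 50 14  0  0  0  1 38]
   ((-49.91325378417969, -40.743247985839844), (73.62879943847656, 71.64189147949219), 89.8432388305664) 45.4
   ((-46.96463394165039, 45.147979736328125), (70.90320587158203, 61.276817321777344), 89.05424499511719) 45.6
scene narrow x [-3.1 34.6] yhist [ 0  0  0  0 27 32 35 23  0  0  0  0 18 30 33 31 20 30 28 26 30]
   ((13.580357551574707, -35.498531341552734), (35.96023178100586, 27.982139587402344), 1.180942177772522) 45.2
   ((14.250876426696777, 48.54720687866211), (46.741477966308594, 64.5130844116211), 0.9806755781173706) 45.5
```

Request:
{"fn": "move_arm", "kwargs": {"motion": [[0,0,0.026,0,0,0,-1],[0,0,0.026,0,0,0,-1],[0,0,0.024,0,0,0,-1],[-0.015,0,0,0,0,0,-1],[-0.015,0,0,0,0,0,-1],[-0.015,0,0,0,0,0,-1],[-0.015,0,0,0,0,0,-1],[-0.017,0,0,0,0,0,-1],[-0.017,0,0.001,0,0,0,-1],[0,0,0,0,0,0,-1]]}}

```text
clock: 18.5
ee_pos: [509.0, 175.5, 241.4]
tcp_rot: [1.827, 2.552, 0.002]
wrist_force: [-0.0, -0.0, 0.3]
opening: -0.2
grip_force: 0.0
```

```bash
cat > lid.py <<'E'
from plan import *
C=np.array([538.5,120.2]); r=R.from_euler('z',1.907).as_matrix()[:2,:2]
def tcp():
    plan(); e=get_obs()['ee_pos']; print('case',((e[:2]-C)@r).round(1),e[2].round(1))
def lidhasp():
  G=np.stack(np.meshgrid(np.arange(512),np.arange(384)),-1).reshape(-1,2)
  for K in(S,T):
    d=get_image(K.n)[1]
    for nm in('lid','hasp'):
      for q in outline_of(K.n,nm)[:1]:
        P=K.pts(np.argwhere(cv2.erode(q['mask'].astype(np.uint8),np.ones((2,2))))[:,::-1],d); Q=np.c_[(P[:,:2]-C)@r,P[:,2]]; Q=Q[(Q[:,2]>64)&(abs(Q[:,1])<95)]
        if len(Q)<10: continue
        if nm=='lid': t=np.arctan2(Q[:,2]-60,90-Q[:,0]); k=np.hypot(Q[:,2]-60,90-Q[:,0])>60; t=t[k]
        else: t=np.arctan2(Q[:,2]-73,Q[:,0]+94)[Q[:,2]>85]
        if len(t): print(K.n,nm,round(q['score'],2),len(t),'angle quartiles',np.percentile(t,[25,50,75]).round(2),'med',np.median(Q,0).round())
E
python3 -c "
from lid import *
tcp(); lidhasp()"
```

```text
t 18.5 at [509.  175.5 241.4] psi 0.328 tilt [ 0.0029 -0.0008] j [-0.64  0.38  0.29  2.05 -0.16  0.72  0.08] open -0.2 grip 0.0 F [-0.  -0.   0.3]
case [62.   9.6] 241.4
scene lid 0.59 701 angle quartiles [1.27 1.28 1.3 ] med [ 51. -37. 189.]
scene hasp 0.58 126 angle quartiles [2.01 2.07 2.09] med [-112.  -55.  108.]
top hasp 0.66 87 angle quartiles [2.1  2.14 2.17] med [-118.  -44.  111.]
```

Request:
{"fn": "move_arm", "kwargs": {"motion": [[-0.02,0,0.01,0,0,0,-1],[-0.02,0,0.01,0,0,0,-1],[-0.019,0,0.015,0,0,0,-1],[-0.019,0,0.015,0,0,0,-1],[-0.014,0,0.02,0,0,0,-1],[-0.013,0,0.02,0,0,0,-1],[-0.006,0,0.015,0,0,0,-1],[-0.006,0,0.014,0,0,0,-1],[-0.002,0,0.009,0,0,0,-1],[-0.002,0,0.009,0,0,0,-1],[0,0,0.005,0,0,0,-1],[0,0,0,0,0,0,-1]]}}

```text
clock: 20.0
ee_pos: [546.5, 65.4, 97.8]
tcp_rot: [-1.82, -2.559, 0.001]
wrist_force: [-0.5, 0.4, -0.1]
opening: -0.1
grip_force: 0.0
```

```bash
python3 -c "
from lid import *
tcp(); lidhasp()"
```

```text
t 20.0 at [546.5  65.4  97.8] psi 0.334 tilt [-0.0011  0.    ] j [-0.33  0.62  0.18  2.11 -0.25  0.43  0.38] open -0.1 grip 0.0 F [-0.5  0.4 -0.1]
case [-54.4  10.6] 97.8
scene lid 0.64 1921 angle quartiles [0.1  0.12 0.15] med [ 10. -25.  72.]
scene hasp 0.6 95 angle quartiles [2.01 2.06 2.08] med [-112.  -57.  106.]
top lid 0.63 261 angle quartiles [0.08 0.1  0.11] med [-54.  59.  74.]
top hasp 0.53 58 angle quartiles [2.12 2.14 2.17] med [-123.  -42.  119.]
```

Request:
{"fn": "move_arm", "kwargs": {"motion": [[0,0,0.002,0,0,0,-1],[0,0,0.002,0,0,0,-1],[0,0,0.002,0,0,0,-1],[0,0,0.001,0,0,0,-1],[0,0,0,0,0,0,-1]]}}

```text
clock: 20.8
ee_pos: [547.2, 64.9, 92.0]
tcp_rot: [1.822, 2.559, 0.001]
wrist_force: [-0.9, -0.1, 7.6]
opening: 0.2
grip_force: 3.8
```

Request:
{"fn": "move_arm", "kwargs": {"motion": [[0,0,0.001,0,0,0,-1],[0,0,0.001,0,0,0,-1],[0,0,0,0,0,0,-1]]}}

```text
clock: 21.1
ee_pos: [547.3, 64.9, 91.8]
tcp_rot: [-1.822, -2.559, -0.002]
wrist_force: [-3.3, 0.6, 22.8]
opening: 0.1
grip_force: 11.5
```

Request:
{"fn": "move_arm", "kwargs": {"motion": [[0,0,-0.02,0,0,0,-1],[0,0,-0.04,0,0,0,-1],[0,0,-0.05,0,0,0,-1],[-0.015,0.01,-0.02,0,0,0,-1],[-0.035,0.016,0,0,0,0,-1],[-0.035,0.016,0,0,0,0,-1],[-0.03,0.016,0,0,0,0,-1],[0,0,0,0,0,0,-1]]}}

```text
clock: 21.9
ee_pos: [642.5, -30.0, 219.7]
tcp_rot: [1.826, 2.55, -0.001]
wrist_force: [0.1, -0.1, -1.1]
opening: 0.1
grip_force: 0.0
```

```bash
python3 -c "
from lid import *
tcp(); lidhasp()"
```

```text
t 21.9 at [642.5 -30.  219.7] psi 0.328 tilt [ 0.004  -0.0036] j [-0.22  0.54  0.28  1.84 -0.19  0.78  0.49] open 0.1 grip 0.0 F [ 0.1 -0.1 -1.1]
case [-176.1  -48.6] 219.7
scene lid 0.97 2350 angle quartiles [0.07 0.08 0.11] med [  0. -14.  70.]
scene hasp 0.61 105 angle quartiles [2.   2.05 2.09] med [-109.  -54.  104.]
top lid 0.88 260 angle quartiles [0.09 0.12 0.15] med [ 47. -41.  70.]
```

Request:
{"fn": "move_arm", "kwargs": {"motion": [[0,0,0.03,0,0,0,-1],[0,0,0.03,0,0,0,-1],[0,0,0.014,0,0,0,-1],[0.014,0,0,0,0,0,-1],[0.014,0,0,0,0,0,-1],[0.014,0,-0.004,0,0,0,-1],[0.014,0,-0.004,0,0,0,-1],[0.013,0,-0.004,0,0,0,-1],[0,0,0,0,0,0,-1]]}}

```text
clock: 23.1
ee_pos: [616.5, 44.4, 158.5]
tcp_rot: [-1.816, -2.563, -0.004]
wrist_force: [0.6, 0.6, -0.0]
opening: -0.3
grip_force: 0.0
```

```bash
python3 -c "
from lid import *
tcp(); lidhasp()"
```

```text
t 23.1 at [616.5  44.4 158.5] psi 0.338 tilt [0.0012 0.0023] j [-0.32  0.59  0.25  1.94 -0.23  0.64  0.41] open -0.3 grip 0.0 F [ 0.6  0.6 -0. ]
case [-97.3 -48.7] 158.5
scene lid 0.74 1739 angle quartiles [0.07 0.09 0.12] med [ 16. -26.  70.]
scene hasp 0.68 79 angle quartiles [1.33 1.38 1.4 ] med [-87. -61. 103.]
top lid 0.84 278 angle quartiles [0.05 0.06 0.08] med [-70.  52.  70.]
```

Request:
{"fn": "move_arm", "kwargs": {"motion": [[0.006,0,0.002,0,0,0,-1],[0.007,0,0.003,0,0,0,-1],[0.008,0,0.004,0,0,0,-1],[0.008,0,0.005,0,0,0,-1],[0.007,0,0.006,0,0,0,-1],[0.006,0,0.007,0,0,0,-1],[0.005,0,0.008,0,0,0,-1],[0.004,0,0.008,0,0,0,-1],[0,0,0,0,0,0,-1]]}}

```text
clock: 24.3
ee_pos: [598.8, 89.5, 112.7]
tcp_rot: [-1.819, -2.559, 0.003]
wrist_force: [-0.3, 0.1, -0.1]
opening: 0.0
grip_force: 0.0
```

```bash
python3 -c "
from lid import *
tcp(); lidhasp()
im=get_image('scene')[0][120:260,230:390]; cv2.imwrite('pics/hasp.png',cv2.resize(im,None,fx=4,fy=4,interpolation=cv2.INTER_CUBIC)[...,::-1])"
```

```text
t 24.3 at [598.8  89.5 112.7] psi 0.335 tilt [-0.0029 -0.0002] j [-0.38  0.64  0.23  1.98 -0.26  0.55  0.36] open 0.0 grip 0.0 F [-0.3  0.1 -0.1]
case [-48.8 -46.8] 112.7
scene lid 0.65 1267 angle quartiles [0.06 0.07 0.11] med [ 23. -24.  70.]
scene hasp 0.48 52 angle quartiles [0.28 0.3  0.31] med [-66. -59.  82.]
top lid 0.79 877 angle quartiles [0.06 0.08 0.1 ] med [-35.  51.  70.]
top hasp 0.51 1 angle quartiles [0.69 0.69 0.69] med [-85. -42.  78.]
```

View pics/hasp.png

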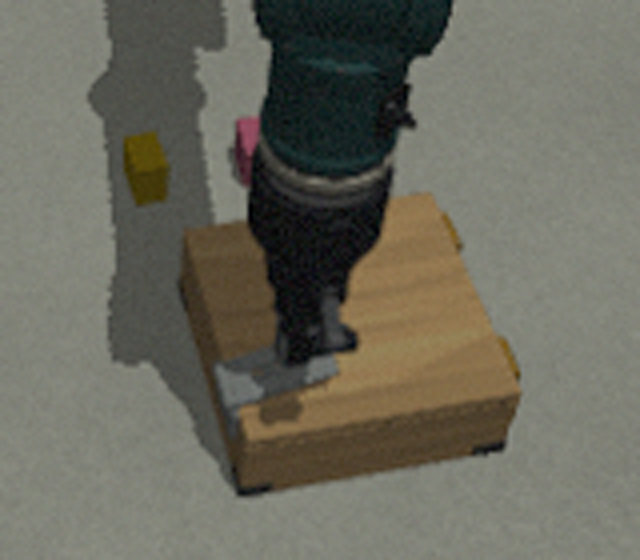

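Lid shut. The hasp is nearly down, at crop (275,375), with the finger on its tip end.

Request:
{"fn": "move_arm", "kwargs": {"motion": [[0.008,0,0,0,0,0,-1],[0.008,0.001,0.002,0,0,0,-1],[0,0,0.005,0,0,0,-1],[0,0,0.004,0,0,0,-1],[0,0,0.003,0,0,0,-1],[0,0,0.001,0,0,0,-1],[0,0,0,0,0,0,-1]]}}

```text
clock: 25.35
ee_pos: [595.6, 103.8, 99.0]
tcp_rot: [-1.822, -2.559, 0.001]
wrist_force: [0.2, -1.0, -0.3]
opening: 0.2
grip_force: 0.0
```

```bash
python3 -c "
from lid import *
tcp(); lidhasp()"
```

```text
t 25.35 at [595.6 103.8  99. ] psi 0.333 tilt [-0.0005 -0.0004] j [-0.4   0.66  0.22  1.99 -0.27  0.52  0.34] open 0.2 grip 0.0 F [ 0.2 -1.  -0.3]
case [-34.3 -48.5] 99.0
scene lid 0.89 1342 angle quartiles [0.06 0.07 0.09] med [  4. -25.  70.]
top lid 0.95 1029 angle quartiles [0.06 0.08 0.1 ] med [-23.  46.  70.]
```

Request:
{"fn": "move_arm", "kwargs": {"motion": [[0,0,0.001,0,0,0,-1],[0,0,0.001,0,0,0,-1],[0,0,0.001,0,0,0,-1],[0,0,0,0,0,0,-1]]}}

```text
clock: 26.05
ee_pos: [596.0, 104.3, 97.0]
tcp_rot: [1.821, 2.56, 0.001]
wrist_force: [-1.2, 0.2, 5.2]
opening: 0.1
grip_force: 2.5
```

Request:
{"fn": "move_arm", "kwargs": {"motion": [[0,0,0.001,0,0,0,-1],[0,0,0.001,0,0,0,-1],[0,0,0,0,0,0,-1],[0,0,0,0,0,0,-1]]}}

```text
clock: 26.45
ee_pos: [596.0, 104.3, 96.5]
tcp_rot: [-1.822, -2.559, -0.002]
wrist_force: [-3.8, -0.3, 16.9]
opening: 0.2
grip_force: 8.0
```

Flat and firm: 17 N with no further travel. Next, back away straight up and check.

Request:
{"fn": "move_arm", "kwargs": {"motion": [[0,0,-0.01,0,0,0,-1],[0,0,-0.03,0,0,0,-1],[0,0,-0.045,0,0,0,-1],[0.02,0,-0.04,0,0,0,-1],[0.04,0,-0.02,0,0,0,-1],[0.04,-0.01,0,0,0,0,-1],[0.04,-0.01,0,0,0,0,-1],[0.04,-0.01,0,0,0,0,-1],[0,0,0,0,0,0,-1],[0,0,0,0,0,0,-1]]}}

```text
clock: 27.45
ee_pos: [507.5, 265.7, 239.3]
tcp_rot: [-1.817, -2.563, 0.0]
wrist_force: [0.1, -0.4, 0.9]
opening: 0.4
grip_force: 0.0
```

```bash
python3 -c "
from lid import *
tcp(); lidhasp()
G=np.stack(np.meshgrid(np.arange(512),np.arange(384)),-1).reshape(-1,2)
for K in(S,T):
  P=K.pts(G,get_image(K.n)[1]); Q=np.c_[(P[:,:2]-C)@r,P[:,2]]
  q=Q[(abs(Q[:,1]+48)<20)&(Q[:,0]>-100)&(Q[:,0]<-22)&(Q[:,2]>60)]; print(K.n,[(x,np.percentile(q[abs(q[:,0]-x)<6,2],[10,50,95]).round(1).tolist()) for x in(-90,-75,-60,-45,-30)])
im=get_image('scene')[0][120:260,230:390]; cv2.imwrite('pics/end.png',cv2.resize(im,None,fx=4,fy=4,interpolation=cv2.INTER_CUBIC)[...,::-1])"
```

```text
t 27.45 at [507.5 265.7 239.3] psi 0.337 tilt [-0.0003 -0.    ] j [-0.79  0.43  0.3   1.98 -0.18  0.76 -0.04] open 0.4 grip 0.0 F [ 0.1 -0.4  0.9]
case [147.6 -18.7] 239.3
scene lid 0.88 2086 angle quartiles [0.07 0.09 0.11] med [ 7. -8. 70.]
top lid 0.66 1493 angle quartiles [0.07 0.09 0.12] med [ 4. 12. 70.]
scene [(-90, [73.6, 75.8, 78.3]), (-75, [71.8, 74.5, 76.9]), (-60, [71.6, 74.8, 83.4]), (-45, [71.9, 74.2, 82.5]), (-30, [71.5, 74.3, 76.5])]
top [(-90, [69.6, 74.7, 81.3]), (-75, [69.5, 74.0, 79.3]), (-60, [68.8, 75.2, 85.0]), (-45, [70.2, 74.6, 79.3]), (-30, [69.4, 73.4, 79.9])]
```

View pics/end.png

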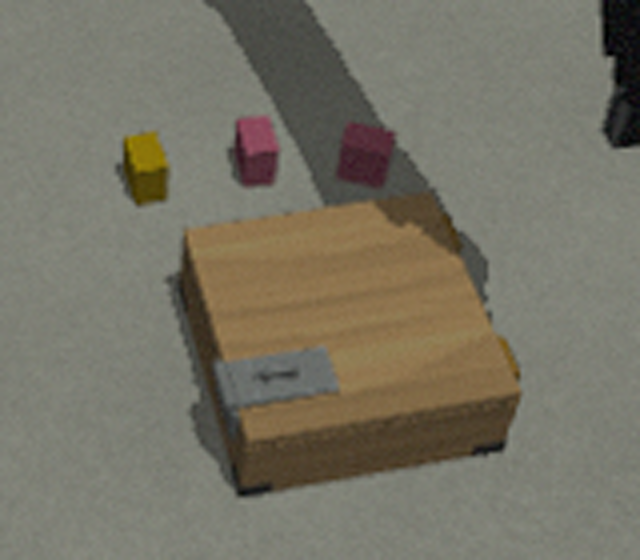

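The lid is shut and the hasp lies flat at crop (278,375), with the staple through its slot. The arm is clear of everything.

```bash
python3 -c "
from workcell import *
print(close_job())"
```

```text
the job is handed in; nothing more can be done
None
```

I handed the job in at about 27.5 s on the robot's clock: both stray stamps stand in their rows, the lid is shut, and the hasp lies flat with the staple through its slot; no verdict was returned.

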